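# Set out the beakers by size for weighing

### The arm

A 6-joint arm with a two-finger parallel gripper is mounted at the origin on the work surface. World frame = base frame: x ahead of the robot, y to its left, z up, the work surface at z = 0. Lengths are in m, angles in rad, forces in N, time in s.
With the tool pointing down it reaches from about 0.275 to 0.975 m from the base axis. Payload 8.4 kg.
Tool frame: the origin (TCP) lies midway between the tips of the shut fingers; the grasp point (between the pads) lies 19 mm behind it; z points along the fingers, y is the direction in which the jaws open and shut (so a half turn about z gives the same grasp; the last joint's range is limited). The gripper opens to 92 mm and grips with 3 to 60 N. Pads are 20 mm wide; open, the fingers measure 128 mm over their backs; the gripper's body (75 mm by 189 mm) begins 69 mm behind the grasp point.
Start: joints at [-1.264, 0.353, 1.633, -0, 1.155, -0.002], TCP at [0.19, -0.595, 0.215] pointing down, gripper open.
Joint ranges: [-2.63, 2.63], [-0.92, 2.1], [0.06, 2.66], [-1.3, 4.44], [0, 2.69], [-3.02, 3.02]. Speed limits (rad/s): [2.22, 2.22, 2.79, 3.14, 3.14, 3.14].

### API

Orientations are given as a unit quaternion [x, y, z, w].
In Python, from cell import * gives the robot as it stands. Calls block until the motion is done:
- move_pose(position, orientation): joint-space move of the TCP to a pose.
- move_l(position, rot=None, rate=0.15): straight line of the TCP; rot=None keeps the orientation; rate is the mean speed in m/s.
- set_joints(angles): joint-space move.
- gripper_open() and close_gripper(): open the fingers fully, or close them until they stop; the grip force is fixed at half the most.
- dwell(seconds).
- ik(position, orientation): joint angles nearest the present ones, or None.
- get_state(): the state.
- snapshot(name): name is "scene" or "top" or "wrist"; returns a dict with "pixels" (384x512x3 uint8, red, green, blue), "fx", "fy", "cx", "cy" (pixels), "R" (3x3) and "t" (3): a world point X has camera coordinates R X + t. Camera axes: x right, y down, z forward; pixel columns grow to the right and rows downward; lengths in m; the calibration is good to about 2 mm. A picture is of the moment at which its call begins. There is no depth.
A pose or a line that the arm cannot do raises PlanningError and nothing moves.
- sign_off(): hands the job in, once; it reports no verdict.
Trained networks look in a picture, given as the dict that the camera call returned (one of the last four; its "shot" number tells which), for a name from the list of things; names that differ only in an ending like _2 or _b are one class to them, and where a whole thing is asked for, a point or a joint stands for the part that bears it (a point fixed in the world has none). Each returns a list of dicts, best first, with "score" (0 to 1); they miss things now and then, are a little off and sometimes report something else, mostly with a low value. They report only what shows in the picture. A call takes as long as a camera call. They do not tell look-alikes from the thing itself.
- recognise(picture, target): "rect" ([left, top, width, height] in pixels, round what is visible of it).
- regions_of(picture, target): "mask" (384x512 bool, what is visible of it) and "rect" ([left, top, width, height] in pixels, round what is visible of it).
- landmark_of(picture, target): "position" ([column, row] in pixels: a listed point, or the origin of a listed thing).
The state is a dict: "time_s": time; "joints": joint angles; "dq": joint speeds; "joint_efforts": joint torques, N m; "eef_pos": TCP position; "ee_rot": TCP orientation; "wrist_force": force on the tool from outside, world axes, zero at the start; "wrist_torque": the same for the moment, N m; "grip_width": opening from 0.0 (shut) to 1.0 (fully open).
Only numpy, scipy, OpenCV 4.12 (cv2) and the standard library are available. Lean on these libraries where they do the work, as an engineer would, in place of code of your own. Each camera call takes 0.05 s, during which the arm holds its last target.

### The job

The class is going to weigh these empty beakers one after another, smallest first: stand the four white beakers upright along the row of grey heatproof mats, one in the middle of each mat, in order of size, with the smallest on the mat next to the balance and the largest on the mat at the far end, next to the hotplate. Leave the burner that stands among them where it is, standing.

Things in the scene. Friction and masses are not known exactly. Their poses are not given: they have to be found in the camera images.
- beaker_50: The smallest beaker: an empty, round, straight-walled white plastic beaker with fine blue graduation lines, outer diameter 40 mm, height 56 mm, wall 3 mm, floor 4 mm thick, about 20 g. Origin at the centre of its underside, z up along its axis. Stands upright and open side up on the bench at the start; may be gripped across its outside. A small pouring lip stands out 3 mm at the rim.
- beaker_100: The second smallest beaker: an empty, round, straight-walled white plastic beaker with fine blue graduation lines, outer diameter 48 mm, height 68 mm, wall 3 mm, floor 4 mm thick, about 30 g. Origin at the centre of its underside, z up along its axis. Stands upright and open side up on the bench at the start; may be gripped across its outside. A small pouring lip stands out 3 mm at the rim.
- beaker_150: The second largest beaker: an empty, round, straight-walled white plastic beaker with fine blue graduation lines, outer diameter 57 mm, height 80 mm, wall 3 mm, floor 4 mm thick, about 42 g. Origin at the centre of its underside, z up along its axis. Stands upright and open side up on the bench at the start; may be gripped across its outside. A small pouring lip stands out 3 mm at the rim.
- beaker_250: The largest beaker: an empty, round, straight-walled white plastic beaker with fine blue graduation lines, outer diameter 66 mm, height 94 mm, wall 3 mm, floor 4 mm thick, about 60 g. Origin at the centre of its underside, z up along its axis. Stands upright and open side up on the bench at the start; may be gripped across its outside. A small pouring lip stands out 3 mm at the rim.
- mat_a: One of four identical square grey heatproof mats, 100 x 100 mm and 6 mm thick, fixed to the bench; together they form one straight row, about 115 mm from centre to centre, that runs roughly left to right between the balance and the hotplate. Which of the four mat entries is where in the row changes from start to start. Origin at the centre of its underside (its top is 6 mm above it), z up.
- mat_b: One of four identical square grey heatproof mats, 100 x 100 mm and 6 mm thick, fixed to the bench; together they form one straight row, about 115 mm from centre to centre, that runs roughly left to right between the balance and the hotplate. Which of the four mat entries is where in the row changes from start to start. Origin at the centre of its underside (its top is 6 mm above it), z up.
- mat_c: One of four identical square grey heatproof mats, 100 x 100 mm and 6 mm thick, fixed to the bench; together they form one straight row, about 115 mm from centre to centre, that runs roughly left to right between the balance and the hotplate. Which of the four mat entries is where in the row changes from start to start. Origin at the centre of its underside (its top is 6 mm above it), z up.
- mat_d: One of four identical square grey heatproof mats, 100 x 100 mm and 6 mm thick, fixed to the bench; together they form one straight row, about 115 mm from centre to centre, that runs roughly left to right between the balance and the hotplate. Which of the four mat entries is where in the row changes from start to start. Origin at the centre of its underside (its top is 6 mm above it), z up.
- balance: Low white electronic balance with a square steel pan, a grey sloping front panel and a blank display, 200 mm deep, 150 mm wide, 66 mm high, fixed on the bench at one end of the row of mats (its middle about 220 mm from the middle of the nearest mat); left or right changes from start to start, and a dark grey hotplate (190 x 170 mm, 86 mm high, round black plate) stands in the same way at the other end. Origin at the centre of its underside, z up.
- burner: Bystander: a loose gas burner with a round blue foot 80 mm across, a brass collar with a short brass gas inlet that reaches 42 mm from the axis, and a slim upright steel barrel, 150 mm high in all, about 380 g, standing among the beakers. Not to be moved. Origin at the centre of its underside, z up.
Things that resemble listed ones, but are neither listed nor needed, are in the scene too. What is shaped like the beaker_50 but brown is not meant.

How it is judged:
By the outcome, as a careful person would: the job done as asked, in the order asked, and still so for the second after the job is handed in, with the robot touching nothing.
It also fails if it takes over 109 s, if anything falls off the work surface, if the arm or the gripper's body presses on something with over 40 N, if the wrist force passes 120 N, or if a joint passes its speed limit or range.

## Working session

There is one attempt and no reset: what is moved stays moved. The work goes in short steps, each a Python script; the robot and the scene stay as the last script left them, time stands still between calls to the robot, and variables do not carry over. Pictures are saved under pics/ and viewed, and the job is handed in when it is done.

```bash
mkdir -p pics; ls; python3 - <<'E'
from cell import *
import cv2
for n in ("scene","top","wrist"):
    p=snapshot(n); cv2.imwrite(f"pics/{n}0.png",cv2.resize(p["pixels"][:,:,::-1],(800,600),interpolation=cv2.INTER_CUBIC))
    print(n,p["fx"],p["cx"],p["cy"],p["R"],p["t"])
print(get_state())
E
```

```text
pics
scene 349.4902804551241 257.63148232576026 190.8607721038839 [[-0.85452563  0.51922754  0.01373709]
 [ 0.42223733  0.70981908 -0.56380184]
 [-0.30249229 -0.47598281 -0.82579585]] [ 0.45875295 -0.20300896  1.19262328]
top 375.1881348935236 259.11985985849844 186.89540394887402 [[ 0.02820587 -0.99955858  0.00933154]
 [-0.98697192 -0.02932757 -0.15819712]
 [ 0.15840096 -0.00474788 -0.98736346]] [-0.00590056  0.54326098  1.08218239]
wrist 293.80022245127657 255.7931124763559 194.96793132625376 [[ 3.04027004e-01 -9.52663189e-01 -6.55411934e-04]
 [-9.24569864e-01 -2.95227179e-01  2.40855725e-01]
 [-2.29647878e-01 -7.26206704e-02 -9.70560709e-01]] [-0.62419871 -0.02782179  0.38951648]
{'time_s': 0.15, 'joints': array([-1.26440597e+00,  3.53461727e-01,  1.63393487e+00, -2.19532943e-06,
        1.15521567e+00, -2.37568556e-03]), 'dq': array([-7.22793404e-04, -1.08914092e-03, -3.41616943e-03,  5.59703266e-05,
       -1.56225078e-03, -1.24537043e-03]), 'joint_efforts': array([ 1.30314878e-03, -5.94206607e+01, -3.34468675e+01,  6.98234886e-02,
        2.04781699e-02, -7.28835198e-05]), 'eef_pos': array([ 0.18982985, -0.59508807,  0.21406539]), 'ee_rot': array([ 9.88106395e-01,  1.53770908e-01, -7.81888716e-05, -5.03777263e-04]), 'wrist_force': array([0.83089388, 0.19714745, 0.27508543]), 'wrist_torque': array([-0.01292801,  0.04798386,  0.00918144]), 'grip_width': 1.0023714078928605}
```

View pics/scene0.png

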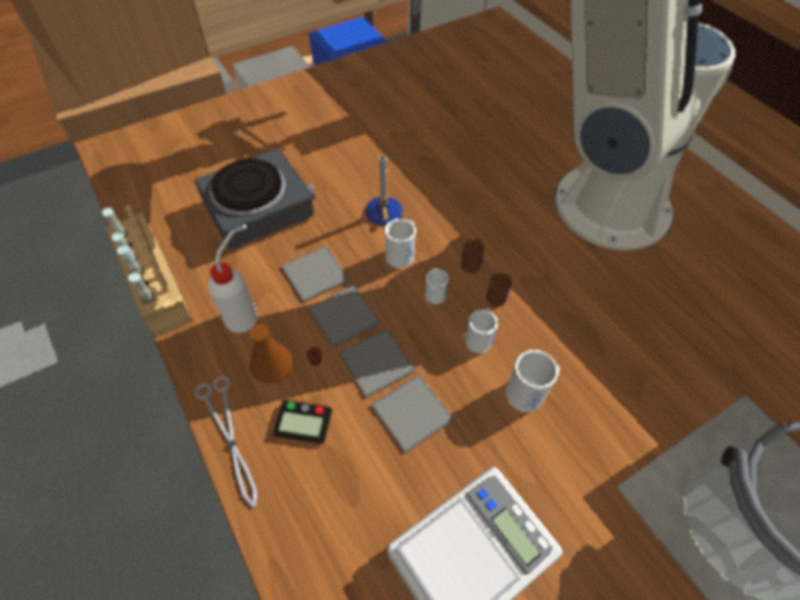

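View pics/top0.png

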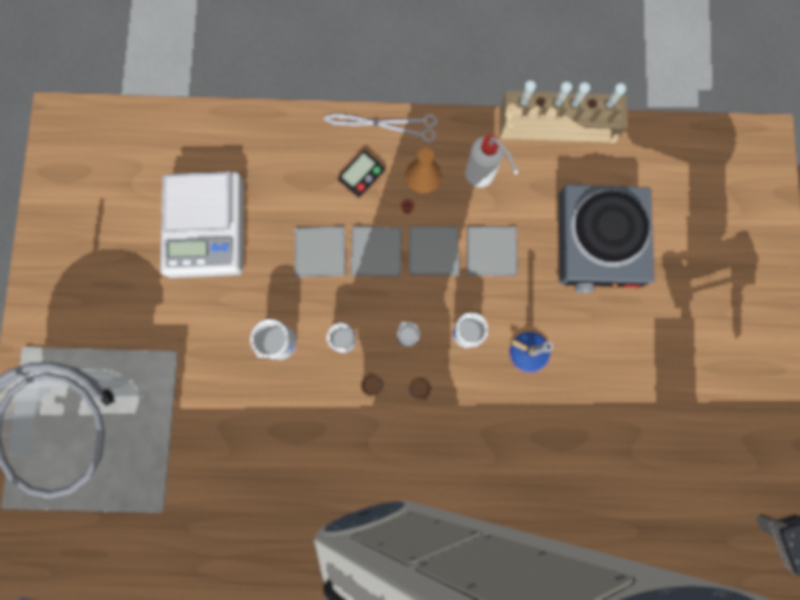

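The balance is on the left (+y), top view (205,225), and the hotplate is on the right at (610,235). So the smallest goes on the left mat and the largest on the right mat.

Candidates in the top view (800x600):
- Largest white beaker: (272,340)
- White (341,338), probably 100
- White (408,334), probably 50
- White (471,330), probably 150
- Brown decoys: (372,384) and (420,388), excluded by colour
- Burner: (530,350)

Next I'll measure them and take a close crop.

```bash
cat > h.py <<'E'
from cell import *
import numpy as np, cv2
def ray(p,uv,z):
    R=np.array(p["R"]);t=np.array(p["t"])
    c=-R.T@t; d=R.T@np.array([(uv[0]-p["cx"])/p["fx"],(uv[1]-p["cy"])/p["fy"],1.])
    return c+d*(z-c[2])/d[2]
def proj(p,X):
    q=np.array(p["R"])@np.array(X)+np.array(p["t"]); return np.array([p["fx"]*q[0]/q[2]+p["cx"],p["fy"]*q[1]/q[2]+p["cy"]])
E
python3 - <<'E'
from h import *
np.set_printoptions(precision=4,suppress=True)
for cam in ("top","scene"):
    p=snapshot(cam)
    if cam=="top":
        cv2.imwrite("pics/crop0.png",cv2.resize(p["pixels"][130:260,150:370,::-1],(792,468),interpolation=cv2.INTER_CUBIC))
    for n in ["beaker_50","beaker_100","beaker_150","beaker_250","mat_a","burner","balance"]:
        zz=0.0
        for d in landmark_of(p,n)[:6]:
            if d["score"]>.2: print(cam,n,round(d["score"],2),np.array(d["position"]),ray(p,d["position"],0)[:2])
    if cam=="top":
        for n in ["mat_a"]:
            for d in regions_of(p,n)[:6]:
                if d["score"]<.3: continue
                m=d["mask"].astype(np.uint8); ys,xs=np.nonzero(m)
                print(n,d["score"],m.sum(),ray(p,(xs.mean(),ys.mean()),.006)[:2],cv2.minAreaRect(np.c_[xs,ys].astype(np.float32)))
E
```

```text
top beaker_50 0.77 [218.  216.7] [0.4536 0.1334]
top beaker_50 0.69 [173.9 217.8] [0.4463 0.2684]
top beaker_50 0.62 [240.2 247.7] [0.3615 0.0618]
top beaker_50 0.59 [294.8 209.6] [ 0.4824 -0.1026]
top beaker_50 0.55 [267.5 247.3] [ 0.3651 -0.0211]
top beaker_50 0.47 [263.3 211.4] [ 0.474  -0.0054]
top beaker_100 0.77 [218.  216.7] [0.4536 0.1334]
top beaker_100 0.69 [173.9 217.8] [0.4463 0.2684]
top beaker_100 0.62 [240.2 247.7] [0.3615 0.0618]
top beaker_100 0.59 [294.8 209.6] [ 0.4824 -0.1026]
top beaker_100 0.55 [267.5 247.3] [ 0.3651 -0.0211]
top beaker_100 0.47 [263.3 211.4] [ 0.474  -0.0054]
top beaker_150 0.77 [218.  216.7] [0.4536 0.1334]
top beaker_150 0.69 [173.9 217.8] [0.4463 0.2684]
top beaker_150 0.62 [240.2 247.7] [0.3615 0.0618]
top beaker_150 0.59 [294.8 209.6] [ 0.4824 -0.1026]
top beaker_150 0.55 [267.5 247.3] [ 0.3651 -0.0211]
top beaker_150 0.47 [263.3 211.4] [ 0.474  -0.0054]
top beaker_250 0.77 [218.  216.7] [0.4536 0.1334]
top beaker_250 0.69 [173.9 217.8] [0.4463 0.2684]
top beaker_250 0.62 [240.2 247.7] [0.3615 0.0618]
top beaker_250 0.59 [294.8 209.6] [ 0.
[... 1635 characters left out ...]
ker_150 0.48 [302.6 172. ] [ 0.3646 -0.0137]
scene beaker_250 0.93 [256.3 164.3] [ 0.4728 -0.1134]
scene beaker_250 0.73 [277.5 189.2] [0.4675 0.0009]
scene beaker_250 0.69 [305.2 214.1] [0.4466 0.1143]
scene beaker_250 0.69 [333.7 250.1] [0.4462 0.2453]
scene beaker_250 0.61 [314.8 190.2] [0.373  0.0613]
scene beaker_250 0.48 [302.6 172. ] [ 0.3646 -0.0137]
scene mat_a 0.89 [262.2 263.8] [0.6319 0.1795]
scene mat_a 0.85 [221.2 202. ] [ 0.6341 -0.0453]
scene mat_a 0.8 [245.4 230.5] [0.6204 0.0721]
scene mat_a 0.76 [198.8 176.1] [ 0.6489 -0.1639]
scene burner 0.59 [254.  167.9] [ 0.4865 -0.1048]
scene burner 0.57 [243.5 134.9] [ 0.4446 -0.2433]
scene balance 0.79 [300.6 353.1] [0.6701 0.4078]
```

View pics/crop0.png

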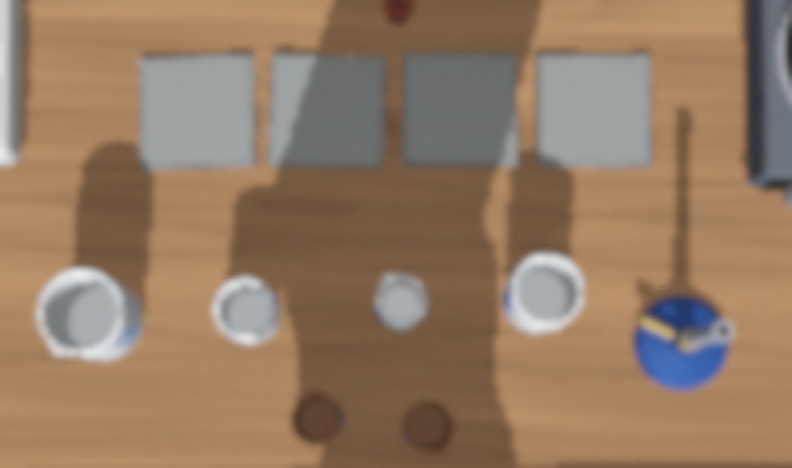

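Crop: the four white beakers stand at crop px (82,313) largest, (246,310), (401,302) smallest and (545,292). The two brown ones are at (318,417) and (428,427). Next I'll fit cylinder silhouettes to the masks from both cameras.

```bash
cat >> h.py <<'E'
from scipy.optimize import minimize
DIM={"beaker_50":(.04,.056),"beaker_100":(.048,.068),"beaker_150":(.057,.080),"beaker_250":(.066,.094)}
A=np.linspace(0,2*np.pi,40,endpoint=False)
def sil(p,x,y,d,h,z0=0,S=4):
    P=[proj(p,(x+d/2*np.cos(a),y+d/2*np.sin(a),z)) for a in A for z in (z0,z0+h)]
    H=cv2.convexHull(((np.array(P)+.5)*S*16).astype(np.int32))
    im=np.zeros((384*S,512*S),np.uint8); cv2.fillPoly(im,[H],255,shift=4)
    return cv2.resize(im,(512,384),interpolation=cv2.INTER_AREA)/255.
def fit(p,mask,x0,d,h,z0=0):
    m=mask.astype(float)
    f=lambda v: np.abs(sil(p,v[0]/100,v[1]/100,d,h,z0)-m).sum()
    r=minimize(f,np.array(x0)*100,method="Nelder-Mead",options=dict(initial_simplex=np.array(x0)*100+np.array([[0,0],[.8,0],[0,.8]]),xatol=.01,fatol=.1))
    return r.x/100,r.fun,m.sum()
E
python3 - <<'E'
from h import *
np.set_printoptions(precision=4,suppress=True)
G={"beaker_50":(.470,0.),"beaker_100":(.45,.12),"beaker_150":(.475,-.105),"beaker_250":(.446,.25)}
for cam in ("top","scene"):
    p=snapshot(cam); R=[d for d in regions_of(p,"beaker_50") if d["score"]>.15]
    used=0
    for n,g in G.items():
        d,h=DIM[n]; s=sil(p,*g,d,h)>.5
        k=max(R,key=lambda r:(r["mask"]&s).sum()/(r["mask"]|s).sum())
        print(cam,n,k["score"].__round__(2),*fit(p,k["mask"],g,d,h))
        for m2,(dd,hh) in DIM.items():
            if m2!=n: print("   as",m2,*fit(p,k["mask"],g,dd,hh)[1:])
    B=[d for d in regions_of(p,"burner")][:1]
    for b in B: print("burner",b["score"],b["rect"])
E
```

```text
top beaker_50 0.72 [0.4661 0.0016] 14.07843137254902 176.0
   as beaker_100 64.87450980392157 176.0
   as beaker_150 164.8862745098039 176.0
   as beaker_250 283.9450980392157 176.0
top beaker_100 0.82 [0.4541 0.1278] 12.898039215686275 255.0
   as beaker_50 76.92156862745097 255.0
   as beaker_150 107.07843137254902 255.0
   as beaker_250 234.32156862745097 255.0
top beaker_150 0.59 [ 0.4761 -0.115 ] 41.082352941176474 331.0
   as beaker_50 147.36470588235292 331.0
   as beaker_100 66.29803921568627 331.0
   as beaker_250 173.39215686274508 331.0
top beaker_250 0.56 [0.4449 0.2533] 37.90196078431373 540.0
   as beaker_50 332.62745098039215 540.0
   as beaker_100 241.28627450980395 540.0
   as beaker_150 118.8549019607843 540.0
burner 0.96 [323.1, 212.4, 28.9, 26.2]
scene beaker_50 0.62 [ 0.4638 -0.0017] 16.5921568627451 273.0
   as beaker_100 129.77254901960785 273.0
   as beaker_150 296.8392156862745 273.0
   as beaker_250 502.4039215686274 273.0
scene beaker_100 0.56 [0.4519 0.1242] 23.094117647058823 434.0
   as beaker_50 131.85098039215686 434.0
   as beaker_150 183.46274509803922 434.0
   as beaker_250 408.4 434.0
scene beaker_150 0.61 [ 0.4731 -0.1186] 23.109803921568627 518.0
   as beaker_50 258.47058823529414 518.0
   as beaker_100 139.76470588235293 518.0
   as beaker_250 204.9686274509804 518.0
scene beaker_250 0.94 [0.4436 0.2488] 55.599999999999994 898.0
   as beaker_50 558.9882352941177 898.0
   as beaker_100 401.49411764705883 898.0
   as beaker_150 200.79215686274512 898.0
burner 0.69 [233.1, 99.8, 27.1, 45.0]
```

```bash
python3 - <<'E'
from h import *
np.set_printoptions(precision=4,suppress=True)
for cam in ("top","scene"):
    p=snapshot(cam)
    for d in regions_of(p,"mat_a")[:5]:
        if d["score"]<.3: continue
        ys,xs=np.nonzero(d["mask"]); q=np.array([ray(p,(x,y),.006)[:2] for x,y in zip(xs,ys)])
        print(cam,round(d["score"],2),len(xs),q.mean(0),cv2.minAreaRect((q*1000).astype(np.float32)))
Y=[1,0,0,0];s=2**-.5
for pos in [(.445,.251,.15),(.637,-.161,.25),(.453,.126,.04),(.475,-.117,.05)]:
  for q in (Y,[s,s,0,0],[s,-s,0,0]): print(pos,q,ik(pos,q))
E
```

```text
top 0.85 956 [0.6321 0.07  ] ((631.5423583984375, 70.41242218017578), (99.5137939453125, 97.26483154296875), 1.691734790802002)
top 0.84 1001 [ 0.6374 -0.0453] ((638.242431640625, -44.29085159301758), (99.71923065185547, 101.09201049804688), 1.7195101976394653)
top 0.83 1002 [ 0.6402 -0.1613] ((640.169921875, -160.8939208984375), (96.57453918457031, 108.35041046142578), 1.7194886207580566)
top 0.62 1032 [0.6281 0.1828] ((628.40234375, 181.62953186035156), (105.95243835449219, 99.6240463256836), 3.307105302810669)
scene 0.94 999 [ 0.6391 -0.0458] ((637.6576538085938, -46.74007034301758), (101.74292755126953, 102.06230926513672), 1.5003889799118042)
scene 0.91 1236 [0.6351 0.0702] ((633.071044921875, 69.13774108886719), (103.75115203857422, 104.97455596923828), 88.97466278076172)
scene 0.8 908 [ 0.6413 -0.1635] ((639.7435913085938, -165.05198669433594), (105.24524688720703, 105.66258239746094), 1.8933829069137573)
scene 0.57 1373 [0.6305 0.182 ] ((629.260986328125, 180.90948486328125), (99.69194030761719, 101.41919708251953), 3.53190016746521)
(0.445, 0.251, 0.15) [1, 0, 0, 0] [ 0.5106
[... 547 characters left out ...]
0, 0] [-0.2498  0.3737  1.5226 -0.      1.2453  2.8917]
(0.453, 0.126, 0.04) [1, 0, 0, 0] [ 0.2681  0.3751  2.0942 -0.      0.6722  1.8389]
(0.453, 0.126, 0.04) [0.7071067811865476, 0.7071067811865476, 0, 0] [ 0.2681  0.3751  2.0942 -0.      0.6722  0.2681]
(0.453, 0.126, 0.04) [0.7071067811865476, -0.7071067811865476, 0, 0] [ 0.2681  0.3751  2.0942 -0.      0.6722 -2.8735]
(0.475, -0.117, 0.05) [1, 0, 0, 0] [-0.2446  0.3793  2.0499 -0.      0.7124  1.3262]
(0.475, -0.117, 0.05) [0.7071067811865476, 0.7071067811865476, 0, 0] [-0.2446  0.3793  2.0499 -0.      0.7124 -0.2446]
(0.475, -0.117, 0.05) [0.7071067811865476, -0.7071067811865476, 0, 0] [-0.2446  0.3793  2.0499 -0.      0.7124  2.897 ]
```

```bash
cat >> h.py <<'E'
Y=[1,0,0,0];S2=2**-.5;X=[S2,S2,0,0]
def grab(b,q,tz,approach=None):
    if approach is None:
        move_pose([b[0],b[1],.20],q)
    move_l([b[0],b[1],tz],rate=.15); close_gripper()
    s=get_state(); print("grip mm",s["grip_width"]*92,s["wrist_force"],s["time_s"])
E
python3 - <<'E'
from h import *
np.set_printoptions(precision=4,suppress=True)
move_pose([.4443,.251,.22],Y)
p=snapshot("wrist"); cv2.imwrite("pics/w1.png",p["pixels"][:,:,::-1])
c=-np.array(p["R"]).T@np.array(p["t"]); print("cam",c,get_state()["eef_pos"],get_state()["time_s"])
for d in regions_of(p,"beaker_250")[:3]:
    if d["score"]>.3: print(d["score"],d["rect"],*fit(p,d["mask"],(.4443,.251),.066,.094))
E
```

```text
cam [0.5114 0.2507 0.3904] [0.4446 0.2506 0.22  ] 4.65
0.88 [221.6, 148.2, 67.0, 74.7] [0.4432 0.2526] 100.37647058823529 3483.0
0.76 [333.0, 149.4, 56.3, 47.9] [0.4738 0.2485] 5504.090196078431 2123.0
0.63 [437.0, 214.9, 63.9, 34.6] [0.4738 0.2485] 4864.090196078431 1483.0
```

View pics/w1.png

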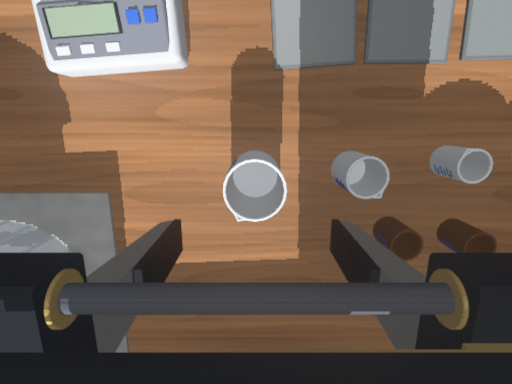

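The wrist view shows the largest beaker at (255,187). Its fit agrees within 2 mm, and the 100 and 50 are visible at (360,175) and (461,163). Now I'll grasp the 250 and place it on the far mat.

```bash
python3 - <<'E'
from h import *
np.set_printoptions(precision=4,suppress=True)
b=(.4438,.252); tz=.032
grab(b,Y,tz,1)
move_l([b[0],b[1],.18],rate=.2)
print(get_state()["grip_width"]*92)
p=snapshot("wrist"); cv2.imwrite("pics/w2.png",p["pixels"][:,:,::-1])
move_l([.640,-.162,.18],rate=.3)
p=snapshot("wrist"); cv2.imwrite("pics/w3.png",p["pixels"][:,:,::-1])
print(get_state()["eef_pos"],get_state()["time_s"],get_state()["wrist_force"])
E
```

```text
grip mm 66.49090540455542 [-1.2373  0.1816  3.9567] 6.6
66.4292186578532
[ 0.6396 -0.1608  0.18  ] 9.2667 [ 0.8014  0.42   -0.84  ]
```

View pics/w3.png

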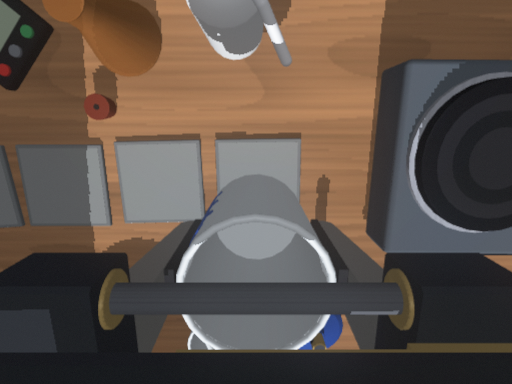

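The beaker is held upright, centred at (256,270). The mats are clear of obstacles, with the far mat at (259,170). I'll check the mat centre from this view, then place.

```bash
python3 - <<'E'
from h import *
np.set_printoptions(precision=4,suppress=True)
p=snapshot("wrist")
for uv in [(117,142),(202,141),(205,220),(124,223),(216,140),(300,139)]: print(uv,ray(p,uv,.006)[:2])
for d in regions_of(p,"mat_a")[:4]:
    ys,xs=np.nonzero(d["mask"]); q=np.array([ray(p,(x,y),.006)[:2] for x,y in zip(xs,ys)]); print(round(d["score"],2),q.mean(0),cv2.minAreaRect((q*1000).astype(np.float32)))
E
```

```text
(117, 142) [ 0.6839 -0.0003]
(202, 141) [ 0.6851 -0.0986]
(205, 220) [ 0.5891 -0.0982]
(124, 223) [0.585  0.0022]
(216, 140) [ 0.6863 -0.1148]
(300, 139) [ 0.6875 -0.2117]
0.9 [0.6335 0.068 ] ((631.2544555664062, 68.16159057617188), (100.45504760742188, 101.83415985107422), 0.0722379982471466)
0.84 [ 0.6388 -0.0467] ((637.2420654296875, -46.79228591918945), (100.14862060546875, 101.0472183227539), 1.5014821290969849)
0.56 [ 0.6634 -0.164 ] ((652.2611083984375, -163.03662109375), (72.68565368652344, 100.1924819946289), 0.07264866679906845)
```

```bash
python3 - <<'E'
from h import *
np.set_printoptions(precision=4,suppress=True)
move_l([.640,-.1625,.0395],rate=.12)
print(get_state()["wrist_force"],get_state()["eef_pos"])
gripper_open(); dwell(.2)
move_l([.640,-.1625,.22],rate=.2)
move_pose([.4746,-.1168,.22],X)
p=snapshot("wrist"); cv2.imwrite("pics/w4.png",p["pixels"][:,:,::-1]); print(get_state()["time_s"])
for d in regions_of(p,"beaker_150")[:3]:
    if d["score"]>.3: print(d["score"],d["rect"],*fit(p,d["mask"],(.4746,-.1168),.057,.080))
p=snapshot("top"); cv2.imwrite("pics/t4.png",p["pixels"][:,:,::-1])
E
```

```text
[-1.1917  0.3759 -0.6658] [ 0.6407 -0.1627  0.0403]
13.9333
0.91 [132.6, 74.6, 52.3, 40.2] [ 0.4719 -0.0845] 3812.160784313726 1474.0
0.85 [355.1, 185.7, 90.4, 77.5] [ 0.4719 -0.0845] 7104.160784313725 4766.0
0.83 [222.5, 50.6, 39.3, 46.2] [ 0.4719 -0.0845] 3709.160784313726 1371.0
```

View pics/w4.png

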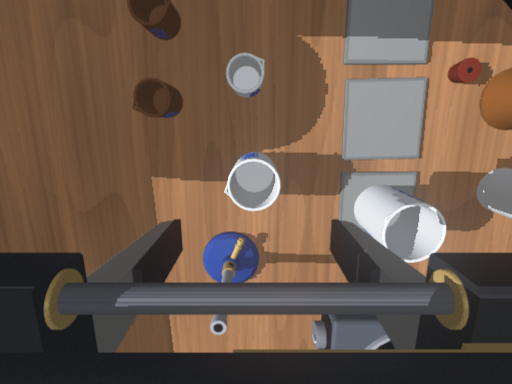

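View pics/t4.png

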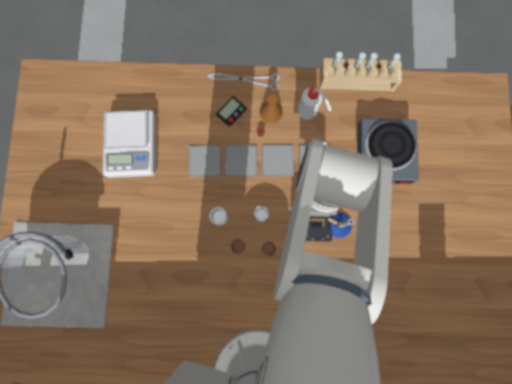

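The 250 stands on the far mat (image (398,220)). The 150 is at (254,182) and the burner foot at (231,258), still standing. The 150's rim lip points left in this view, but the grip is below the rim. I'll refine the fit on that mask and grasp.

```bash
python3 - <<'E'
from h import *
np.set_printoptions(precision=4,suppress=True)
p=snapshot("wrist"); 
ok=[d for d in regions_of(p,"beaker_150") if d["mask"][182,272] or d["mask"][182,254]]
b=np.array((.4746,-.1168))
for d in ok[:1]:
    v,f,m=fit(p,d["mask"],b,.057,.080); print(v,f,m)
    if f<.1*m and np.linalg.norm(v-b)<.006: b=(b+v)/2
print(b); tz=.026
move_l([b[0],b[1],tz],rate=.15); close_gripper()
s=get_state(); print("grip",s["grip_width"]*92,s["wrist_force"])
move_l([b[0],b[1],.20],rate=.2); print(get_state()["grip_width"]*92)
move_l([.6375,-.0465,.20],rot=Y,rate=.2)
p=snapshot("wrist"); cv2.imwrite("pics/w5.png",p["pixels"][:,:,::-1])
print(get_state()["eef_pos"],get_state()["time_s"],get_state()["grip_width"]*92)
E
```

```text
[ 0.4714 -0.1151] 82.65098039215685 2458.0
[ 0.473  -0.1159]
grip 56.80767956327167 [-0.6746  0.76    3.2937]
57.21057762652272
[ 0.6372 -0.0466  0.1998] 18.975 57.39496596975693
```

View pics/w5.png

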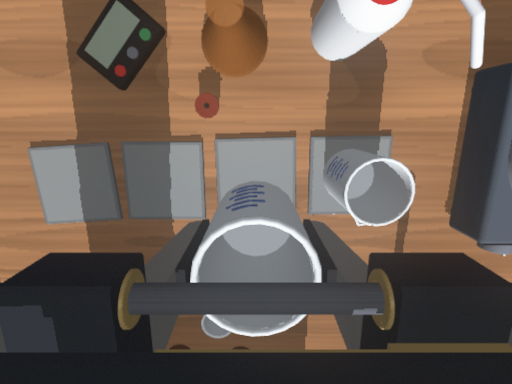

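The 150 is held over the third mat and the 250 stands at (368,188) on mat 4. I'll place it and carry on with the 100, then the 50.

```bash
python3 - <<'E'
from h import *
np.set_printoptions(precision=4,suppress=True)
def place(x,y,tz):
    move_l([x,y,tz+.0075],rate=.12); print("place",get_state()["wrist_force"]); gripper_open(); dwell(.2); move_l([x,y,.22],rate=.2)
place(.637,-.0465,.026)
b=(.453,.126); tz=.020
move_pose([*b,.20],Y)
p=snapshot("wrist"); cv2.imwrite("pics/w6.png",p["pixels"][:,:,::-1])
R=[(fit(p,d["mask"],b,.048,.068),d["mask"].sum()) for d in regions_of(p,"beaker_100") if abs(d["rect"][0]+d["rect"][2]/2-256)<40]
for r in R: print(r)
v,f,m=min((r[0] for r in R),key=lambda r:r[1]/r[2]) if R else (np.array(b),1,1)
if f<.1*m and np.linalg.norm(v-b)<.007: b=(np.array(b)+v)/2
print(b)
move_l([*b,tz],rate=.15); close_gripper()
s=get_state(); print("grip",s["grip_width"]*92,s["wrist_force"])
move_l([*b,.19],rate=.2); print(get_state()["grip_width"]*92)
move_l([.6325,.068,.19],rate=.25)
p=snapshot("wrist"); cv2.imwrite("pics/w7.png",p["pixels"][:,:,::-1])
print(get_state()["eef_pos"],get_state()["time_s"],get_state()["grip_width"]*92)
E
```

```text
place [ 0.2568 -0.332  -0.6126]
((array([0.4521, 0.1267]), np.float64(122.8), np.float64(1977.0)), np.int64(1977))
[0.4525 0.1263]
grip 48.25750891647779 [-0.1869  0.192   1.9231]
48.09384257263558
[0.6311 0.0683 0.1894] 27.6 48.142242547704974
```

View pics/w7.png

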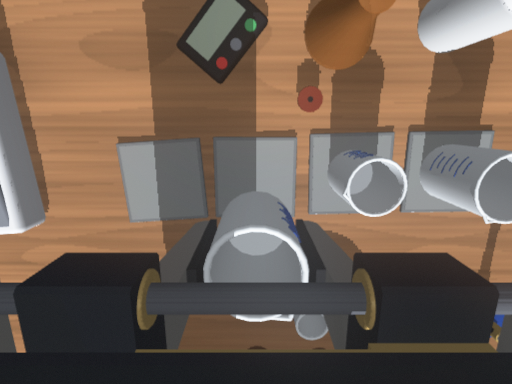

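The 100 is held over mat 2, with the 150 and 250 upright on mats 3 and 4. I'll place it, then take the 50.

```bash
python3 - <<'E'
from h import *
np.set_printoptions(precision=4,suppress=True)
def place(x,y,tz):
    move_l([x,y,tz+.0075],rate=.12); print("place",get_state()["wrist_force"]); gripper_open(); dwell(.2); move_l([x,y,.22],rate=.2)
place(.6325,.068,.020)
b=(.465,.0); tz=.013
move_pose([*b,.20],Y)
p=snapshot("wrist"); cv2.imwrite("pics/w8.png",p["pixels"][:,:,::-1])
R=[(fit(p,d["mask"],b,.040,.056),d["rect"]) for d in regions_of(p,"beaker_50") if abs(d["rect"][0]+d["rect"][2]/2-256)<25]
for r in R: print(r)
v,f,m=min((r[0] for r in R),key=lambda r:r[1]/r[2]) if R else (np.array(b),1,1)
if f<.12*m and np.linalg.norm(v-b)<.007: b=(np.array(b)+v)/2
print(b)
move_l([*b,tz],rate=.15); close_gripper()
s=get_state(); print("grip",s["grip_width"]*92,s["wrist_force"])
move_l([*b,.18],rate=.2); print(get_state()["grip_width"]*92)
move_l([.629,.1825,.18],rate=.25)
p=snapshot("wrist"); cv2.imwrite("pics/w9.png",p["pixels"][:,:,::-1])
print(get_state()["eef_pos"],get_state()["time_s"],get_state()["grip_width"]*92)
E
```

```text
place [-0.0965  0.115  -0.4282]
((array([0.4628, 0.0011]), np.float64(40.62352941176471), np.float64(1205.0)), [233.9, 167.5, 37.8, 41.2])
((array([0.5086, 0.0014]), np.float64(2392.6470588235293), np.float64(1248.0)), [257.9, 233.0, 38.2, 47.9])
[0.4639 0.0005]
grip 39.96554894889689 [ 0.1393 -0.1267  0.267 ]
40.01291244825065
[0.6282 0.1817 0.1797] 36.4583 40.0633292175308
```

View pics/w9.png

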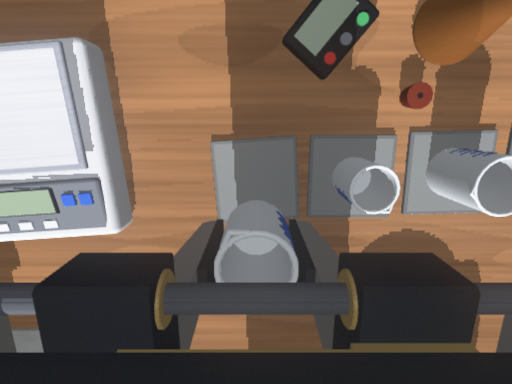

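The 50 is held over mat 1, and the balance at the left leaves clearance. I'll place it, back off and check.

```bash
python3 - <<'E'
from h import *
np.set_printoptions(precision=4,suppress=True)
move_l([.629,.1825,.0205],rate=.12); print(get_state()["wrist_force"]); gripper_open(); dwell(.2); move_l([.629,.1825,.22],rate=.2)
move_pose([.45,.02,.30],Y)
p=snapshot("wrist"); cv2.imwrite("pics/w10.png",p["pixels"][:,:,::-1])
T={"beaker_50":(.629,.1825),"beaker_100":(.6325,.068),"beaker_150":(.637,-.0465),"beaker_250":(.640,-.1625)}
def chk(p,cam):
    R=regions_of(p,"beaker_50")
    for n,g in T.items():
        d,h=DIM[n]; s=sil(p,*g,d,h,.006)>.5
        k=max(R,key=lambda r:(r["mask"]&s).sum()/(r["mask"]|s).sum())
        v,f,m=fit(p,k["mask"],g,d,h,.006); print(cam,n,v,(v-g)*1000,f/m)
    for d in regions_of(p,"mat_a")[:4]:
        ys,xs=np.nonzero(d["mask"]); q=np.array([ray(p,(x,y),.006)[:2] for x,y in zip(xs,ys)]); print(round(d["score"],2),cv2.minAreaRect((q*1000).astype(np.float32)))
chk(p,"wrist")
move_pose([.19,-.595,.215],[.988106,.153771,0,0])
for c in ("top","scene"):
    p=snapshot(c); chk(p,c); cv2.imwrite(f"pics/{c}_end.png",cv2.resize(p["pixels"][:,:,::-1],(800,600)))
    print("burner",landmark_of(p,"burner")[0])
print(get_state()["time_s"])
E
```

```text
[ 0.9053 -0.9053 -0.3648]
wrist beaker_50 [0.6297 0.1838] [0.6915 1.3313] 0.03968978227209822
wrist beaker_100 [0.6331 0.0685] [0.5787 0.4822] 0.03250441093245448
wrist beaker_150 [ 0.6395 -0.0464] [2.5114 0.1462] 0.03955968352253182
wrist beaker_250 [ 0.6408 -0.1626] [ 0.8101 -0.0884] 0.012270041136795506
0.86 ((635.4663696289062, -162.2912139892578), (97.20413970947266, 100.82467651367188), 0.8216879963874817)
0.77 ((632.2738037109375, 68.84387969970703), (99.61062622070312, 100.52294158935547), 0.014446933753788471)
0.72 ((634.6848754882812, -46.03139877319336), (98.23373413085938, 100.5303955078125), 0.5319930911064148)
0.61 ((627.6264038085938, 181.43765258789062), (100.93634796142578, 104.35528564453125), 3.4982664585113525)
top beaker_50 [0.632  0.1835] [3.0025 1.0378] 0.07228623408126136
top beaker_100 [0.6356 0.0689] [3.1336 0.9122] 0.054063654447286155
top beaker_150 [ 0.6403 -0.0454] [3.2796 1.0945] 0.07311293910704124
top beaker_250 [ 0.643 -0.162] [2.9776 0.545 ] 0.03996200556347106
0.97 ((639.2787475585938, -161.48118591308594), (100.35498809814453, 100.55562591552734),
[... 460 characters left out ...]
ne beaker_100 [0.6336 0.0647] [ 1.1032 -3.316 ] 0.06787895486063278
scene beaker_150 [ 0.6391 -0.05  ] [ 2.1143 -3.5059] 0.054195314489432135
scene beaker_250 [ 0.6415 -0.1654] [ 1.4752 -2.866 ] 0.0411790203727785
0.89 ((638.7388305664062, -45.55684280395508), (101.807861328125, 106.99646759033203), 0.8831198811531067)
0.82 ((641.4533081054688, -164.66717529296875), (100.08507537841797, 98.54781341552734), 1.9495655298233032)
0.73 ((629.7861938476562, 180.9236602783203), (100.56143951416016, 102.6594009399414), 4.164735317230225)
0.68 ((633.9663696289062, 68.33507537841797), (102.35939025878906, 100.33474731445312), 89.25311279296875)
burner {'position': [243.8, 135.6], 'score': 0.8}
44.1167
```

View pics/w10.png

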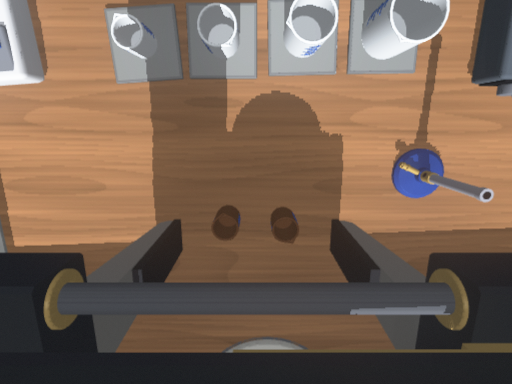

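View pics/top_end.png

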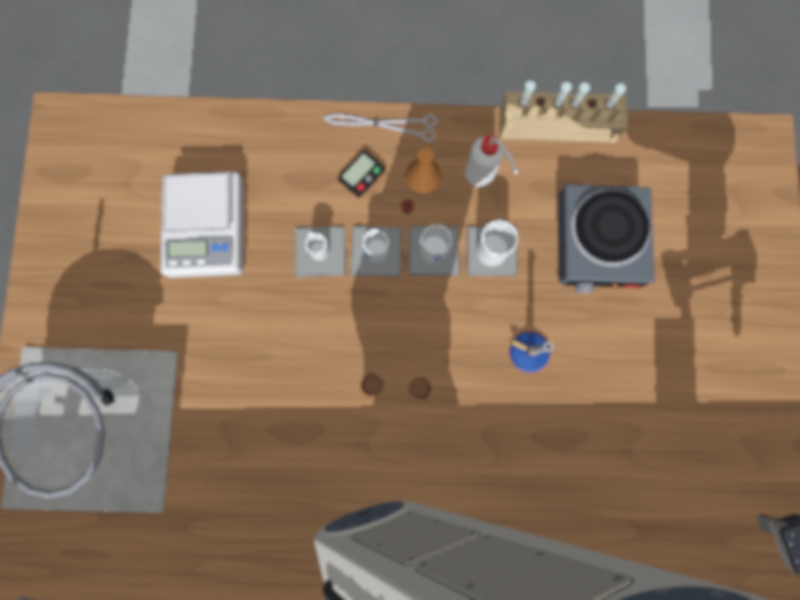

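View pics/scene_end.png

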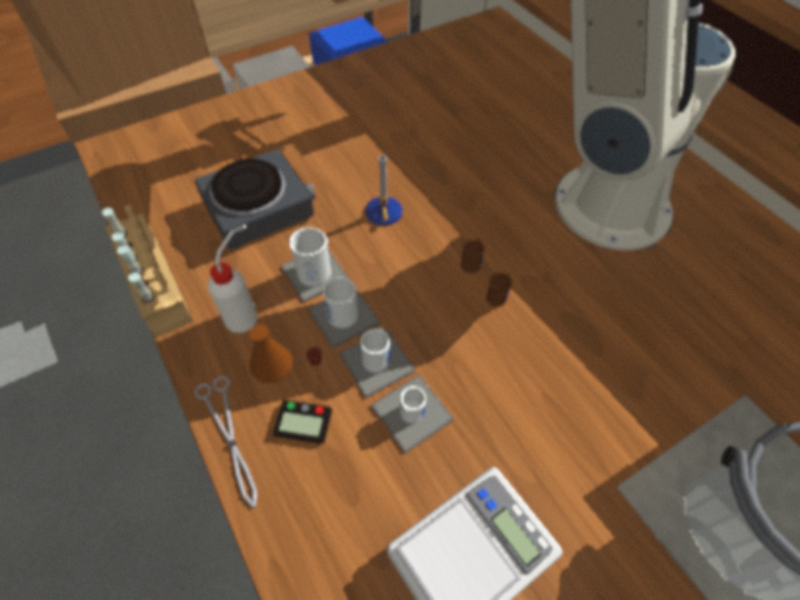

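All four beakers stand upright near their mat centres. The smallest is by the balance (317,245 in the top view) and the largest is by the hotplate (499,242). The burner is unmoved at (530,350), and the arm is clear.

```bash
python3 -c "
from cell import *
print(sign_off())"
```

```text
the job is handed in; nothing more can be done
None
```

The four white beakers now stand upright in size order, one per mat: 50, 100, 150, 250, from the balance to the hotplate. I checked this, drove the arm back to its start pose and handed the job in at about 44 s on the robot's clock. `sign_off()` gave no verdict.

**Last checks:**
- **Placement:** fits from all three cameras put each beaker within about 4 mm of where I aimed it. Against each camera's own mat outlines they are within about 5 mm of the mat centres.
- **Disagreements:** the scene camera reads y about 3–4 mm lower than the top camera. One mat outline in the last top view was about 5 mm off the other readings, which I put down to a ragged mask.
- **Bystanders:** the burner is still standing in the same place in the pictures, although its landmark in the top view moved by about 3–4 pixels. The brown look-alikes were not touched.

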